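Find the heavy side of a handwheel in the toolbox drawer and hold it down

ROBOT

A 6-joint arm with a two-finger parallel gripper is mounted at the origin on the work surface. World frame = base frame: x ahead of the robot, y to its left, z up, the work surface at z = 0. Lengths are in m, angles in rad, forces in N, time in s.
With the tool pointing down it reaches from about 0.3 to 0.825 m from the base axis. Payload 5.4 kg.
Tool frame: the origin (TCP) lies at the very end of the fingers, on their centre line; the grasp point (between the pads) lies 19 mm behind it; z points along the fingers, x is the direction in which the jaws open and shut, and the axes are right-handed (so a half turn about z gives the same grasp; the last joint's range is limited). The gripper opens to 92 mm and grips with 3 to 60 N. Pads are 20 mm wide; open, the fingers measure 128 mm over their backs; the gripper's body (75 mm by 189 mm) begins 69 mm behind the grasp point.
Start: joints at [0.928, 0.158, 1.597, -0, 1.386, -0.21], TCP at [0.241, 0.522, 0.215] pointing down, gripper open.
Joint ranges: [-2.91, 2.91], [-0.94, 2.29], [0.18, 2.7], [-1.29, 4.43], [0.17, 2.64], [-3, 3]. Speed limits (rad/s): [2.57, 2.57, 3.14, 3.14, 3.14, 3.14].

INTERFACE

Orientations are given as a rotation vector (axis times angle).
In Python, from workcell import bot gives the robot as it stands. Calls block until the motion is done:
- bot.goto(position, orientation): joint-space move of the TCP to a pose.
- bot.line_to(position, rot=None, max_speed=0.15): straight line of the TCP; rot=None keeps the orientation; max_speed is the mean speed in m/s.
- bot.set_joints(angles): joint-space move.
- bot.set_gripper(opening, newtons=None): opening from 0.0 (shut) to 1.0 (fully open); newtons is the grip in N (None keeps the last); returns when the fingers have stopped.
- bot.hold(seconds).
- bot.inverse_kinematics(position, orientation): joint angles nearest the present ones, or None.
- bot.read_camera(name): name is "scene" or "top" or "wrist"; returns a dict with "pixels" (400x640x3 uint8, blue, green, red), "fx", "fy", "cx", "cy" (pixels), "R" (3x3) and "t" (3): a world point X has camera coordinates R X + t. Camera axes: x right, y down, z forward; pixel columns grow to the right and rows downward; lengths in m; the calibration is good to about 2 mm. A picture is of the moment at which its call begins. There is no depth.
A pose or a line that the arm cannot do raises bot.MotionError and nothing moves.
- bot.job_done(): hands the job in, once; it reports no verdict.
Readings, each from a call of its own:
- bot.current_clock(): time.
- bot.current_joints(): joint angles.
- bot.current_joint_vel(): joint speeds.
- bot.current_effort(): joint torques, N m.
- bot.current_ee_pos(): TCP position.
- bot.current_tool_rot(): TCP orientation.
- bot.current_contact_force(): force on the tool from outside, world axes, zero at the start.
- bot.current_ft_torque(): the same for the moment, N m.
- bot.current_opening(): opening from 0.0 (shut) to 1.0 (fully open).
Only numpy, scipy, OpenCV 4.12 (cv2) and the standard library are available. Lean on these libraries where they do the work, as an engineer would, in place of code of your own. Each camera call takes 0.05 s, during which the arm holds its last target.

TASK

First make room: slide the maple tray all the way back over the lower compartment, keeping its tools on it. Then spin the handwheel on the bench spindle slowly by its handle, at least one full turn, feeling where its hidden heavy side pulls, and bring that heavy side straight down to the bottom, ready to be marked. Finish while gripping the wheel or its handle and holding it still there; do not let go, and leave the other tools where they lie.

Things in the scene. Friction and masses are not known exactly. Their poses are not given: they have to be found in the camera images.
- drawer: Wooden toolbox drawer open on the bench, fixed: outside 484 (x) by 584 (y) by 75 mm high, walls 12 mm, grey lino floor 10 mm above the bench. Origin: centre of its underside; x points to its back (away from the robot), y left, z up. The bench spindle stands in the front part; from x = 62 mm back is the lower compartment, open under the tray's runners.
- tray (a joint): How far back the maple tray stands, in m: 0 = front stop, 0.090 = back stop, fully over the lower compartment. It slides along the drawer's x axis, stays where it is left, and the runners drag about 2 N. The tray is 170 (x) by 556 mm (y), walls 26 mm high, underside 41 mm above the bench.
- tray_grip (a point): Middle of the top edge of the tray's right-hand (drawer -y) hand-hold, a raised piece of the tray's front wall: 80 mm long (y), 10 mm thick (x), top 91 mm above the bench, 24 mm above the rest of that wall; push or pinch it. The face towards the robot is 5 mm in front of this point. A second hand-hold is 340 mm to the left. Axes as the drawer's.
- spindle: Grey cast bench spindle fixed on the drawer floor (base 85 by 85 mm, barrel 54 mm diameter, brass oil cup reaching 127 mm above the base) that carries the handwheel. Origin on the floor below the middle of the wheel; the casting lies 38 to 133 mm from it along +y; z up. Its drag opposes turning either way, while the heavy side's pull keeps its direction: feel both ways to tell them apart.
- wheel_axis (a point): Point on the handwheel's level turning axis, in the middle plane of its rim, 95 mm above the bench. y = turning axis: -y points out to the handle side, +y to the casting. z up, x level in the wheel's plane. Fixed; axes as the spindle's.
- handwheel (a joint): Angle of the aluminium handwheel (100 mm diameter, rim 16 mm wide, hub and nut out to 28 mm on the handle side) in rad; no end stops, counts past full turns. 0 = handle straight above the axis; grows as the handle goes from the top towards wheel_axis +x, then down. Starts within 0.9 of 0.
- handle_mid (a point): Middle of the wheel's black revolving handle, on its centre line: 18 mm diameter, 52 mm long, parallel to the turning axis, 38 mm from it, this point 40 mm out (-y) from wheel_axis. The grip revolves freely, so it can be carried round in a circle without turning the hand. It is counterbalanced: its place says nothing of the heavy side.
- wheel_hub (a point): Middle of the wheel (turns with it, z axis towards the handle). A lead segment hidden in the rim, elsewhere each time, pulls with 0.08 to 0.115 N m; the spindle drags 0.125 N m, so the wheel stays where it is left. Turned slowly, the handle needs about 3.3 N, less by 2.2 to 3 N as the heavy side sinks past axis height, more by as much as it rises there.
- square_head: Bystander on the tray: the blued-steel head of a combination square, 75 x 95 x 23 mm. Origin at the centre of its underside. It rides on the tray (tray floor 6 mm over its underside, walls 26 mm high).
- micrometer: Bystander on the tray: the nickel sheet-metal micrometer with deep U frame, 100 x 135 x 17 mm. Origin at the centre of its underside. It rides on the tray (tray floor 6 mm over its underside, walls 26 mm high).
- gauge_tin: Bystander on the tray: the round aluminium gauge-block tin, 69 mm diameter, 30 mm high. Origin at the centre of its underside. It rides on the tray (tray floor 6 mm over its underside, walls 26 mm high).
- pitch_gauge: Bystander on the tray: the satin screw-thread pitch gauge, 62 x 17 x 9 mm plus three fanned leaves. Origin at the centre of its underside. It rides on the tray (tray floor 6 mm over its underside, walls 26 mm high).
- v_block: Bystander on the linoleum in the front of the drawer: steel V-block, 50 x 45 x 34 mm. Origin at the centre of its underside.
- centre_punch: Bystander on the linoleum in the front of the drawer: centre punch lying down, 110 mm long, 11 mm thick. Origin at the centre of its underside.
- setup_block: Bystander on the linoleum in the front of the drawer: drilled steel setup block, 75 x 50 x 25 mm. Origin at the centre of its underside.

How it is judged:
By the outcome, as a careful person would: the job done as asked, in the order asked, and still so for the second after the job is handed in, while the arm keeps its last pose, push and grip.
It also fails if it takes over 72 s, if anything falls off the work surface, if the arm or the gripper's body presses on something with over 40 N, if the wrist force passes 120 N, or if a joint passes its speed limit or range.

## Working session

There is one attempt and no reset: what is moved stays moved. The work goes in short steps, each a Python script; the robot and the scene stay as the last script left them, time stands still between calls to the robot, and variables do not carry over. Pictures are saved under pics/ and viewed, and the job is handed in when it is done.

```bash
mkdir -p pics; ls; python3 - <<'E'
from workcell import bot
import cv2,numpy as np
np.set_printoptions(precision=4,suppress=True)
for n in("scene","top","wrist"):
    c=bot.read_camera(n); cv2.imwrite(f"pics/a_{n}.png",c["pixels"]); print(n,c["fx"],c["fy"],c["cx"],c["cy"]);print(c["R"],c["t"])
print(bot.current_clock(),bot.current_tool_rot(),bot.current_contact_force())
E
```

```text
pics
scene 427.9612402713472 427.9612402713472 323.34136687370733 200.96898150983702
[[-0.119   0.9928  0.0165]
 [ 0.6947  0.0951 -0.713 ]
 [-0.7094 -0.0734 -0.701 ]] [ 0.0324 -0.3315  1.3603]
top 458.9076987698967 458.9076987698967 315.9904170819502 201.58051501117458
[[-0.021  -0.9998  0.0011]
 [-0.9969  0.0209 -0.0752]
 [ 0.0752 -0.0027 -0.9972]] [0.0336 0.5539 0.908 ]
wrist 275.3576662098705 275.3576662098705 322.4478690957394 199.7108936778965
[[ 0.4196  0.9077 -0.0026]
 [ 0.8796 -0.4059  0.2481]
 [ 0.2241 -0.1063 -0.9687]] [-0.5729 -0.0284  0.3894]
0.15 [ 2.6462  1.6924 -0.002 ] [-0.3415  0.0441  0.321 ]
```

View pics/a_top.png

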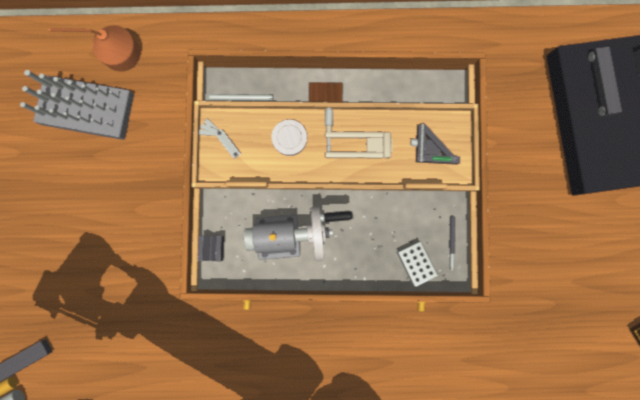

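View pics/a_scene.png

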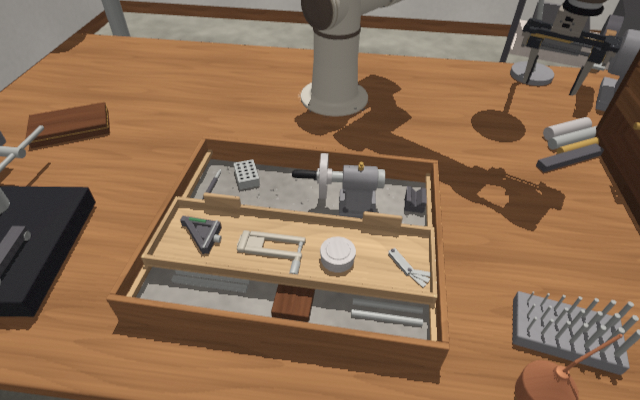

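View pics/a_wrist.png

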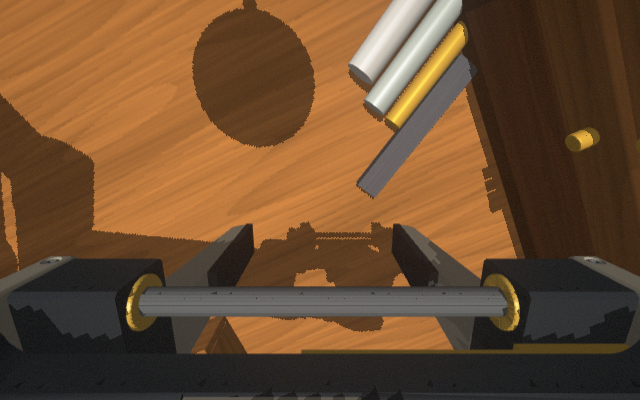

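Top view: the tray spans rows 102–188, hand-holds at about (248,181) and (429,183). The wheel is at (318,232) and its handle at (325–352,216). Next I'll zoom in for measuring.

```bash
cat > h.py <<'E'
from workcell import bot
import cv2,numpy as np
from scipy.spatial.transform import Rotation as Ro
np.set_printoptions(precision=4,suppress=True)
def ray(c,uv,z):
    d=c["R"].T@np.array([(uv[0]-c["cx"])/c["fx"],(uv[1]-c["cy"])/c["fy"],1.]); o=-c["R"].T@c["t"]
    return o+d*(z-o[2])/d[2]
def proj(c,X):
    p=c["R"]@np.asarray(X)+c["t"]; return np.array([c["fx"]*p[0]/p[2]+c["cx"],c["fy"]*p[1]/p[2]+c["cy"]])
def zoom(px,x0,y0,w,h,s,name):
    cv2.imwrite("pics/"+name,cv2.resize(px[y0:y0+h,x0:x0+w],None,fx=s,fy=s,interpolation=cv2.INTER_CUBIC))
E
python3 - <<'E'
import cv2
from h import *
p=cv2.imread("pics/a_top.png"); zoom(p,170,150,330,160,2.4,"b1.png"); zoom(p,230,180,140,100,5.5,"b2.png")
s=cv2.imread("pics/a_scene.png"); zoom(s,280,140,160,90,5,"b3.png");zoom(p,170,45,330,160,2.4,"b4.png")
E
```

```text
(no output)
```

View pics/b1.png

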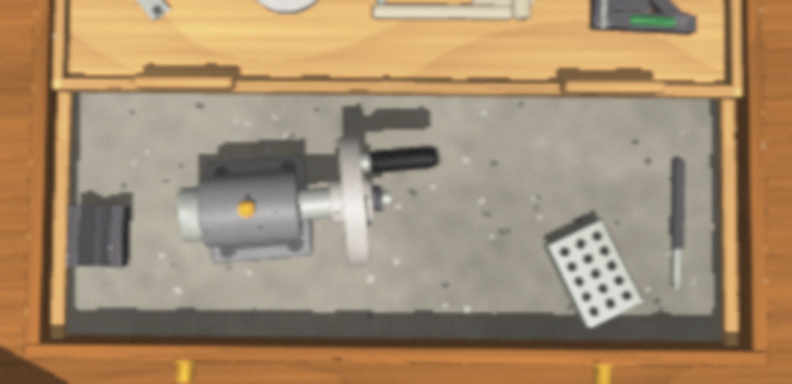

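View pics/b2.png

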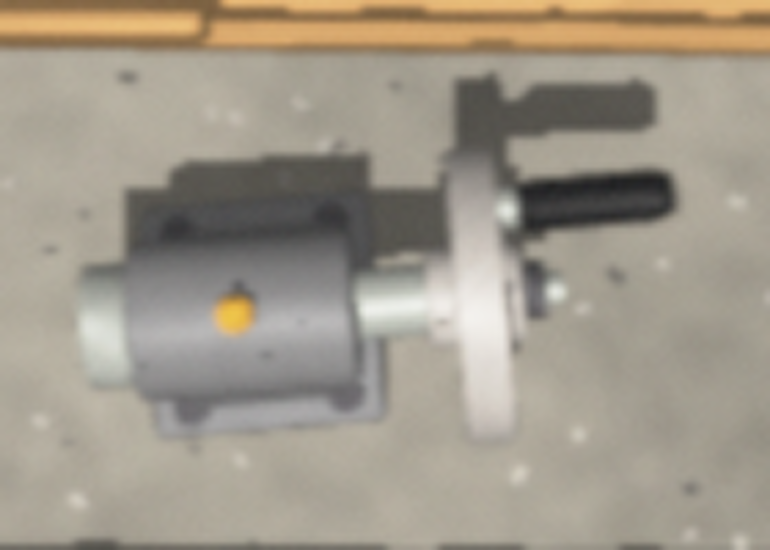

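View pics/b3.png

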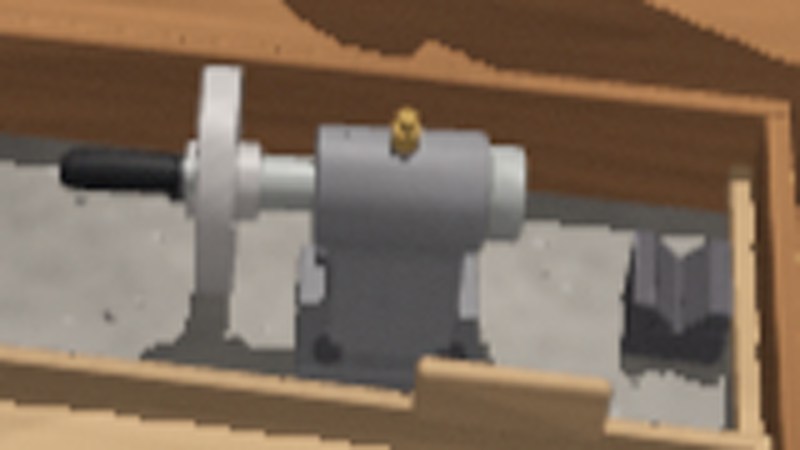

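View pics/b4.png

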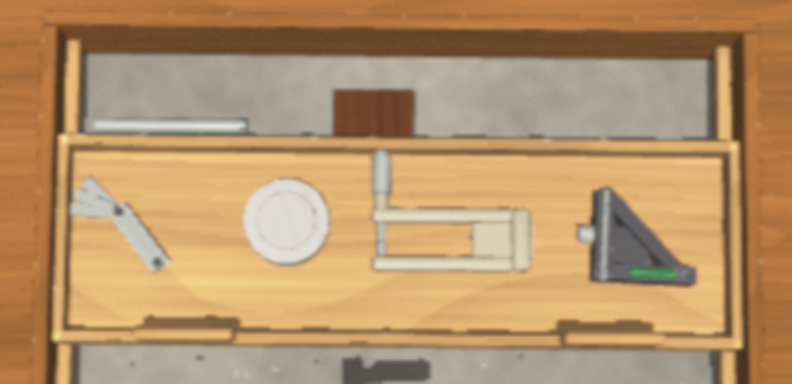

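```bash
python3 - <<'E'
from h import *
T=bot.read_camera("top");S=bot.read_camera("scene")
print("cam",-T["R"].T@T["t"],-S["R"].T@S["t"])
b1=lambda u,v:(170+u/2.4,150+v/2.4); b4=lambda u,v:(170+u/2.4,45+v/2.4)
b2=lambda u,v:(230+u/5.5,180+v/5.5); b3=lambda u,v:(280+u/5,140+v/5)
def tri(a,b):
    A=[];y=[]
    for c,uv in((T,a),(S,b)):
        r=np.array([(uv[0]-c["cx"])/c["fx"],(uv[1]-c["cy"])/c["fy"]])
        for i in(0,1):
            A.append(c["R"][i]-r[i]*c["R"][2]);y.append(r[i]*c["t"][2]-c["t"][i])
    x,res,_,_=np.linalg.lstsq(np.array(A),np.array(y),rcond=None);return x,res
print("tray corners FL FR BL BR z.067")
for q in((54,342),(741,348),(60,136),(738,144)): print(ray(T,b4(*q),.067))
print("drawer top corners z.075")
for q in((44,26),(752,34)):print(ray(T,b4(*q),.075))
for q in((28,352),(766,356)):print(ray(T,b1(*q),.075))
print("grip R ends, L ends z.091")
for q in((563,341),(661,343),(135,335),(233,336)):print(ray(T,b4(*q),.091))
print("nut",ray(T,b2(565,292),.095),"shaft",ray(T,b2(390,300),.095))
print("rim mid",ray(T,b2(480,295),.145), "rimfront bottom", ray(T,b2(490,437),.095))
print("oil cup",tri(b2(235,313),b3(406,118)))
print("handle tip",tri(b2(672,193),b3(60,166)),"handle base",tri(b2(522,202),b3(184,172)))
print("handle mid @.13",ray(T,b2(597,197),.13))
E
```

```text
cam [0.4846 0.0245 0.9471] [1.1992 0.0992 0.7166]
tray corners FL FR BL BR z.067
[0.5832 0.2595 0.067 ]
[ 0.5668 -0.2921  0.067 ]
[0.7518 0.2544 0.067 ]
[ 0.7337 -0.2976  0.067 ]
drawer top corners z.075
[0.8408 0.2652 0.075 ]
[ 0.8223 -0.3104  0.075 ]
[0.3768 0.2778 0.075 ]
[ 0.3615 -0.299   0.075 ]
grip R ends, L ends z.091
[ 0.573  -0.1445  0.091 ]
[ 0.5698 -0.2211  0.091 ]
[0.5847 0.1898 0.091 ]
[0.5823 0.1132 0.091 ]
nut [ 0.4897 -0.0076  0.095 ] shaft [0.4883 0.0514 0.095 ]
rim mid [0.489  0.0212 0.145 ] rimfront bottom [0.4417 0.0187 0.095 ]
oil cup (array([0.4848, 0.1024, 0.1332]), array([0.]))
handle tip (array([ 0.521 , -0.0409,  0.1201]), array([0.])) handle base (array([0.5189, 0.0102, 0.1211]), array([0.]))
handle mid @.13 [ 0.52   -0.0174  0.13  ]
```

Estimates:
- Drawer yaw is about -0.03.
- Spindle yaw is about +0.04, with the wheel axis at about (0.4885, 0.022, 0.095).
- Handle angle is about 0.86.
- The right hand-hold's front face is at about (0.568, -0.183).

The tray needs about 85 mm of push, so I'll do that now.

```bash
cat > push.py <<'E'
from h import *
yaw=-.03; ex=np.array([np.cos(yaw),np.sin(yaw),0]); ey=np.array([-np.sin(yaw),np.cos(yaw),0])
best=None
for s in(1,-1):
    z=np.array([0,0,-1.]);x=s*ey;M=np.c_[x,np.cross(z,x),z];r=Ro.from_matrix(M).as_rotvec()
    q=bot.inverse_kinematics([.53,-.183,.16],r)
    if q is not None and (best is None or abs(q[5])<abs(best[1][5])): best=(r,q)
r,q=best;print(q)
bot.set_gripper(0.0,20)
bot.goto([.40,-.10,.24],r)
p=np.array([.535,-.182,.16]);bot.goto(p,r)
p[2]=.074;bot.line_to(p,max_speed=.1)
print(bot.current_clock(),bot.current_contact_force())
def go(d,v):
    global p
    p=p+ex*d;bot.line_to(p,max_speed=v);f=bot.current_contact_force();print(bot.current_ee_pos(),f);return f
for i in range(12):
    f=go(.004,.04)
    if f[0]<-1.0:break
xc=p[0];d=.630-p[0];go(d,.04)
for i in range(20):
    f=go(.004,.03)
    if f[0]<-7:break
print(bot.current_clock(),p)
c=bot.read_camera("top");cv2.imwrite("pics/c_top.png",c["pixels"])
E
python3 push.py
```

```text
[-0.548   0.1688  1.6961 -0.      1.2767  1.0528]
5.6417 [ 0.5377 -0.2152  0.4875]
[ 0.5397 -0.1824  0.0746] [-0.3256 -0.8089  0.5744]
[ 0.5433 -0.1823  0.0741] [ 1.4024 -0.0448 -0.4693]
[ 0.5472 -0.1824  0.074 ] [-0.218   0.6784  0.5856]
[ 0.5512 -0.1825  0.074 ] [0.4367 0.7314 0.4877]
[ 0.5552 -0.1827  0.074 ] [ 0.4485 -1.4111 -0.3084]
[ 0.5592 -0.1828  0.074 ] [-0.8827 -0.2831  0.1726]
[ 0.5633 -0.1828  0.074 ] [ 0.0938 -0.4648  0.3045]
[ 0.5673 -0.1829  0.074 ] [0.0214 0.0454 0.3018]
[ 0.5714 -0.1831  0.074 ] [-0.0979 -0.1419  0.1957]
[ 0.5754 -0.1832  0.074 ] [ 0.0016 -0.5649  0.1488]
[ 0.5794 -0.1833  0.074 ] [ 0.1732 -0.5711  0.0466]
[ 0.5834 -0.1834  0.074 ] [ 0.5457 -0.6583  0.1813]
[ 0.6302 -0.1849  0.074 ] [-0.1558 -0.1247  0.8819]
[ 0.6343 -0.185   0.074 ] [-0.9759 -0.1927  0.5531]
[ 0.6384 -0.1851  0.074 ] [-0.3821  0.4489  0.3668]
[ 0.6424 -0.1852  0.074 ] [ 0.3776 -0.5229 -0.5798]
[ 0.6464 -0.1853  0.074 ] [ 0.9418 -0.1258 -0.0599]
[ 0.6475 -0.1854  0.0739] [-11.2762  -0.1972   6.5431]
11.3833 [ 0.65   -0.1855  0.074 ]
```

View pics/c_top.png

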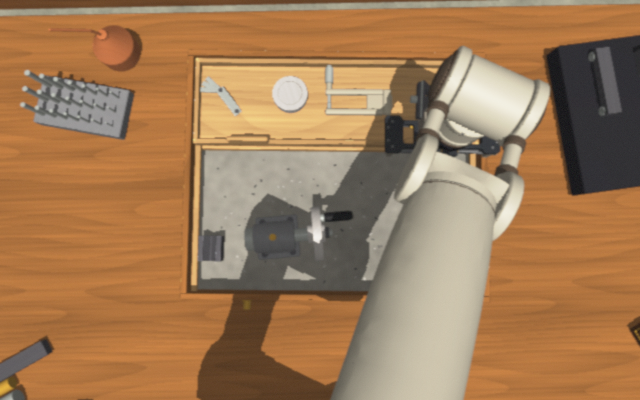

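The tray is on its back stop: an 11 N rise at x = 0.650, and the top view shows the tray against the back wall. Force readings taken while stopped are only noise, so I'll need readings taken during motion. First I'll look at what the interface documents.

```bash
cat > back.py <<'E'
from h import *
p=bot.current_ee_pos();r=bot.current_tool_rot()
t0=bot.current_clock()
bot.line_to(p-np.array([.03,0,0]),max_speed=.1)
p=p-np.array([.03,0,0]);bot.line_to(p+[0,0,.12],max_speed=.2)
print(bot.current_clock()-t0,bot.current_contact_force(),bot.current_contact_force(),bot.current_clock(),bot.current_joint_vel())
bot.goto([.40,-.28,.30],r)
c=bot.read_camera("top");cv2.imwrite("pics/d_top.png",c["pixels"]);zoom(c["pixels"],180,45,320,260,2.3,"d1.png")
c=bot.read_camera("scene");cv2.imwrite("pics/d_scene.png",c["pixels"])
print(bot.current_clock())
E
python3 back.py
```

```text
1.2250000000000014 [ 0.2179  0.4903 -0.3161] [ 0.2179  0.4903 -0.3161] 12.6583 [ 0.0012  0.0173  0.0259 -0.0005  0.0007 -0.0001]
13.775
```

View pics/d1.png

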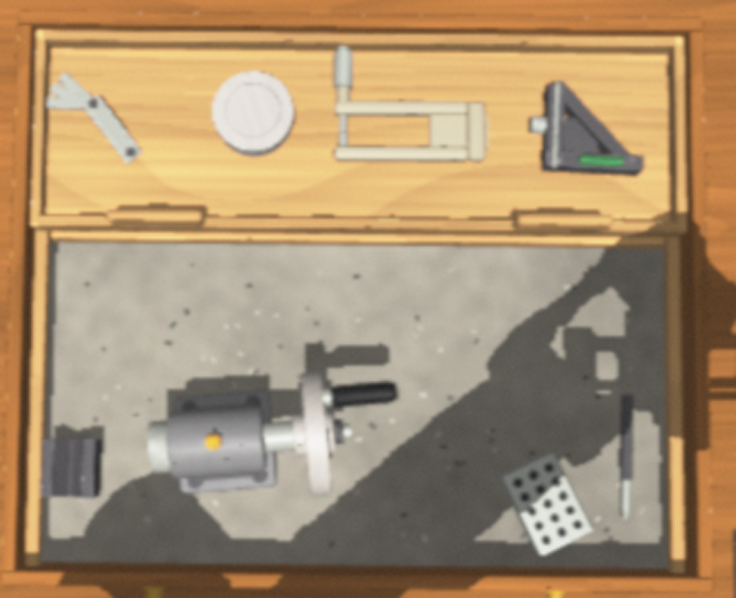

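The tray is fully back with its tools on it, and nothing else moved. Now I'll grip the handle with the tool leaned toward -y so the gripper body stays clear of the wheel.

```bash
cat > wh.py <<'E'
from h import *
ys=.04; ex=np.array([np.cos(ys),np.sin(ys),0]); ey=np.array([-np.sin(ys),np.cos(ys),0]); ez=np.array([0,0,1.])
A=np.array([.4887,.022,.095]); t=np.radians(20); OUT=.048
tz=np.sin(t)*ey-np.cos(t)*ez
def rot(s):
    x=s*ex;return Ro.from_matrix(np.c_[x,np.cross(tz,x),tz]).as_rotvec()
def tcp(th,r=.038,back=0):
    return A+r*(np.sin(th)*ex+np.cos(th)*ez)-OUT*ey+(.019-back)*tz
E
cat > grip.py <<'E'
from wh import *
for s in(1,-1):
    r=rot(s)
    q=[bot.inverse_kinematics(tcp(a),r) for a in(.86,1.57,3.14,4.7,6.28)]
    print(s,[None if k is None else np.round(k,2) for k in q])
    if all(k is not None for k in q) and np.abs(np.array(q)[:,5]).max()<2.9: break
bot.set_gripper(.55,20)
bot.goto(tcp(.86,back=.12),r)
bot.line_to(tcp(.86),max_speed=.12)
print(bot.current_clock(),bot.current_contact_force())
c=bot.read_camera("wrist");cv2.imwrite("pics/e_wrist.png",c["pixels"])
c=bot.read_camera("scene");zoom(c["pixels"],200,60,260,180,3,"e_scene.png")
E
python3 grip.py
```

```text
1 [array([-0.46,  0.21,  1.82,  0.32,  1.3 , -0.62]), array([-0.46,  0.27,  1.8 ,  0.32,  1.26, -0.62]), array([-0.49,  0.25,  1.92,  0.32,  1.18, -0.69]), array([-0.53,  0.09,  2.01,  0.31,  1.25, -0.7 ]), array([-0.49,  0.12,  1.89,  0.31,  1.33, -0.64])]
17.0083 [ 0.438  -0.196   0.0365]
```

View pics/e_wrist.png

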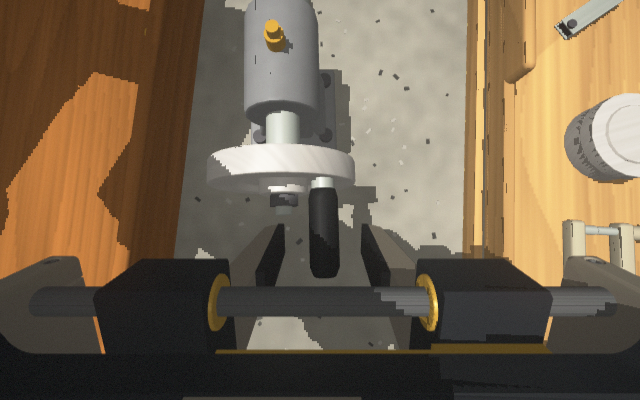

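View pics/e_scene.png

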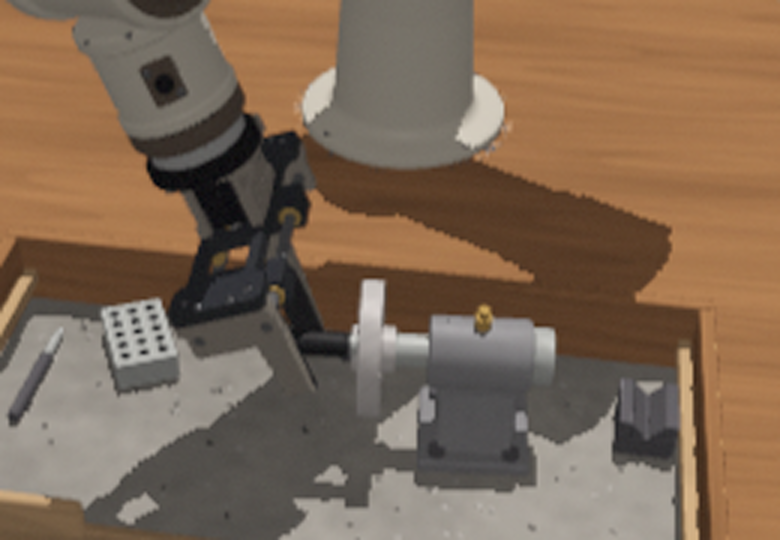

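The wrist view shows the handle at (322,230), centred between the pads at about x = 277 and 368. I'll grip it and try a short arc.

```bash
cat > spin.py <<'E'
from wh import *
import sys,json
# args: start end step(mm) speed
def run(a,b,step,v,roff,log,tmax=1e9):
    sg=np.sign(b-a);n=int(round(abs(b-a)*.038/step));t0=bot.current_clock();Ff=None
    for th in np.linspace(a,b,n+1)[1:]:
        bot.line_to(tcp(th,.038+roff),max_speed=v)
        F=bot.current_contact_force();P=bot.current_ee_pos()-(A-OUT*ey+.019*tz)
        x,z=P@ex,P[2]; ta=np.arctan2(x,z); ta+=2*np.pi*round((th-ta)/2/np.pi)
        er=np.sin(ta)*ex+np.cos(ta)*ez; et=np.cos(ta)*ex-np.sin(ta)*ez
        Ff=F if Ff is None else .8*Ff+.2*F
        fr=Ff@er; roff=np.clip(roff+np.clip(fr,-5,5)*2e-5,-.006,.006)
        log.append([bot.current_clock(),th,ta,np.hypot(x,z),-F@et,F@er,F@ey,sg,roff])
        if np.linalg.norm(F)>25: print("FORCE",F,th);break
    return roff,th
E
cat > t1.py <<'E'
from spin import *
bot.set_gripper(0.0,20);print(bot.current_opening()*92,bot.current_contact_force(),bot.current_clock())
log=[];roff,th=run(.86,1.4,.001,.03,0,log)
L=np.array(log);print(L[:,[0,1,2,3,4,5,6,8]])
json.dump([log,roff,th],open("log1.json","w"))
E
python3 t1.py
```

```text
17.132528148156343 [ 4.9833  0.7691 -0.8845] 17.7083
[[17.9583  0.8857  0.8857  0.0389 -0.2891  4.2724 -0.5721  0.0001]
 [18.2083  0.9114  0.911   0.0389  2.0264  5.9818 -0.175   0.0002]
 [18.4583  0.9371  0.9379  0.039   0.6591  7.0801 -0.2933  0.0003]
 [18.7083  0.9629  0.9632  0.0391  0.539   6.6112  0.6828  0.0004]
 [18.9583  0.9886  0.9893  0.0392  1.4476  7.1376  0.9102  0.0005]
 [19.2083  1.0143  1.0146  0.0393  1.113   6.9816  0.46    0.0006]
 [19.4583  1.04    1.0404  0.0393  0.8532  6.8508  0.1116  0.0007]
 [19.7083  1.0657  1.0666  0.0394  1.6982  7.3578  1.789   0.0008]
 [19.9583  1.0914  1.0928  0.0395  1.8777  7.015   0.9414  0.0009]
 [20.2083  1.1171  1.1194  0.0395  1.2751  6.5591  1.2373  0.001 ]
 [20.4583  1.1429  1.1452  0.0396  1.316   7.6406  1.2837  0.0011]
 [20.7083  1.1686  1.171   0.0397  0.9205  6.649   1.2338  0.0012]
 [20.9583  1.1943  1.1972  0.0398  0.6748  7.3575  0.3422  0.0013]
 [21.2083  1.22    1.2224  0.0399  1.1002  7.7177  0.6448  0.0014]
 [21.4583  1.2457  1.2486  0.0399  0.8841  7.6892  0.6315  0.0015]
 [21.7083  1.2714  1.2747  0.04    2.3713  7.2861  1.0185  0.0016]
 [21.9583  1.2971  1.3003  0.0401  1.7413  7.4429  1.5099  0.0017]
 [22.2083  1.3229  1.3266  0.0401  1.9412  7.2934  0.6412  0.0018]
 [22.4583  1.3486  1.3525  0.0402  0.4066  6.0864  0.6415  0.0019]
 [22.7083  1.3743  1.3785  0.0403  2.176   7.0376  0.4858  0.002 ]
 [22.9583  1.4     1.4046  0.0403  0.8943  6.3054  1.6279  0.0021]]
```

Each call takes at least 0.25 s, so I'll use about 8 mm steps. The radial force is steady at around 7 N, so I'll raise the radial compliance gain. Then a full turn forward.

```bash
sed -i 's/Ff=F if Ff is None else .8\*Ff+.2\*F/Ff=F if Ff is None else .4*Ff+.6*F/; s/np.clip(fr,-5,5)\*2e-5,-.006,.006/np.clip(fr,-8,8)*1e-4,-.006,.006/' spin.py
cat > t2.py <<'E'
from spin import *
_,roff,th=json.load(open("log1.json"))
log=[];roff,th=run(th,th+6.6,.0079,.04,roff,log)
L=np.array(log);print(L[:,[0,1,2,3,4,5,6,8]])
json.dump([log,roff,th],open("log2.json","w"))
E
python3 t2.py
```

```text
[[23.3167  1.6062  1.629   0.0406 -1.5576  8.4761  2.1424  0.0029]
 [23.675   1.8125  1.8492  0.0409 -1.6976  7.0234  1.1902  0.0036]
 [24.0417  2.0187  2.0705  0.0411 -3.4659  4.4002 -1.6301  0.0042]
 [24.4083  2.225   2.255   0.0414 -0.8967 -4.1188 -2.8653  0.0042]
 [24.775   2.4312  2.4329  0.0414  1.0602 -8.5079 -2.8907  0.0037]
 [25.1417  2.6375  2.6111  0.0411  2.8512 -6.3306 -1.8915  0.0031]
 [25.5083  2.8438  2.8065  0.0406  2.9308 -4.7617 -0.9005  0.0026]
 [25.8667  3.05    3.0203  0.0401  3.9346 -5.2763 -3.216   0.002 ]
 [26.225   3.2562  3.231   0.0394  2.895  -4.1138 -4.0751  0.0016]
 [26.5833  3.4625  3.4359  0.0387  2.9086 -4.3756 -5.0325  0.0011]
 [26.9333  3.6687  3.6447  0.038   2.3451 -4.7419 -5.1446  0.0006]
 [27.2833  3.875   3.8563  0.0373  1.2562 -5.213  -5.2945  0.0001]
 [27.6333  4.0812  4.0688  0.0366  0.4833 -5.289  -5.8193 -0.0004]
 [27.975   4.2875  4.2834  0.0361 -0.907  -5.0014 -5.4178 -0.0009]
 [28.3167  4.4938  4.4976  0.0355 -0.8603 -5.2259 -6.5422 -0.0014]
 [28.6583  4.7     4.7086  0.0352 -2.502  -5.0366 -5.4502 -0.0019]
 [28.9917  4.9062  4.9165  0
[... 344 characters left out ...]
2143  5.6068 -6.7629 -0.0025]
 [30.9917  6.1437  6.1437  0.0357 -0.9795  5.9438 -4.9262 -0.002 ]
 [31.325   6.35    6.3619  0.0363 -1.4103  5.8687 -4.8898 -0.0014]
 [31.6583  6.5563  6.5718  0.037  -2.0972  5.5547 -4.5317 -0.0009]
 [32.      6.7625  6.7781  0.0377 -2.4579  5.8123 -4.3535 -0.0003]
 [32.3417  6.9688  6.9843  0.0383 -3.3452  5.2964 -2.744   0.0003]
 [32.6917  7.175   7.191   0.039  -2.8635  6.6884 -2.2128  0.0009]
 [33.0417  7.3812  7.3991  0.0396 -2.8282  7.9505 -1.7241  0.0016]
 [33.3917  7.5875  7.6131  0.0402 -1.6819  7.2575 -1.9002  0.0024]
 [33.75    7.7937  7.8286  0.0406 -2.3929  7.4137 -1.9456  0.0031]
 [34.1083  8.      8.0483  0.0409 -1.7917  6.4216 -1.9043  0.0038]]
```

```bash
cat > fit.py <<'E'
from wh import *
import json,sys
from scipy.optimize import least_squares
L=np.vstack([np.array(json.load(open(f))[0]) for f in sys.argv[1:]])
ta,r,Ft,Fr,sg=L[:,2],L[:,3],L[:,4],L[:,5],L[:,7]
x,z=r*np.sin(ta),r*np.cos(ta)
Fx=-(-Fr*np.sin(ta)+Ft*np.cos(ta)); Fz=-(-Fr*np.cos(ta)-Ft*np.sin(ta))  # force on tool
s=least_squares(lambda c:np.hypot(x-c[0],z-c[1])-.038,[0,0]);c=s.x
print("centre",c*1e3,"free",least_squares(lambda c:np.hypot(x-c[0],z-c[1])-c[2],[0,0,.038]).x*1e3,"rms mm",np.sqrt(np.mean(s.fun**2))*1e3)
rr=np.hypot(x-c[0],z-c[1]);tt=np.unwrap(np.arctan2(x-c[0],z-c[1]));tt+=2*np.pi*round((ta-tt).mean()/2/np.pi)
T=-(np.cos(tt)*Fx-np.sin(tt)*Fz); R=np.sin(tt)*Fx+np.cos(tt)*Fz
for i in range(len(L)): print("%.2f %.2f r%.1f T%.2f R%.2f Fx%.2f Fz%.2f"%(L[i,0],tt[i],rr[i]*1e3,T[i],R[i],Fx[i],Fz[i]))
E
python3 fit.py log2.json
```

```text
centre [ 2.7586 -1.7792] free [ 2.7591 -1.7789 37.9851] rms mm 0.10682374594680215
23.32 1.59 r37.8 T-1.92 R8.40 Fx8.37 Fz-2.05
23.68 1.82 r37.8 T-1.87 R6.98 Fx6.29 Fz-3.56
24.04 2.06 r37.8 T-3.49 R4.38 Fx2.20 Fz-5.15
24.41 2.26 r38.1 T-0.94 R-4.11 Fx-3.76 Fz1.91
24.77 2.46 r38.3 T0.85 R-8.53 Fx-4.73 Fz7.15
25.14 2.65 r38.2 T2.60 R-6.44 Fx-0.74 Fz6.90
25.51 2.86 r38.1 T2.67 R-4.91 Fx1.20 Fz5.46
25.87 3.09 r38.0 T3.58 R-5.53 Fx3.27 Fz5.71
26.23 3.31 r38.0 T2.57 R-4.32 Fx3.25 Fz3.84
26.58 3.52 r37.9 T2.53 R-4.60 Fx4.05 Fz3.34
26.93 3.73 r37.9 T1.93 R-4.93 Fx4.34 Fz3.02
27.28 3.94 r37.9 T0.80 R-5.30 Fx4.37 Fz3.11
27.63 4.15 r37.9 T0.05 R-5.31 Fx4.52 Fz2.79
27.98 4.36 r37.9 T-1.27 R-4.92 Fx4.17 Fz2.90
28.32 4.56 r37.9 T-1.18 R-5.16 Fx4.92 Fz1.95
28.66 4.76 r38.0 T-2.74 R-4.91 Fx5.03 Fz2.52
28.99 4.95 r38.0 T-2.49 R-3.80 Fx4.27 Fz1.54
29.32 5.13 r38.0 T-1.81 R-3.18 Fx3.64 Fz0.35
29.66 5.31 r38.1 T-1.40 R-2.85 Fx3.14 Fz-0.46
29.99 5.49 r38.1 T-0.88 R-0.80 Fx1.19 Fz0.07
30.32 5.67 r38.0 T-0.66 R3.65 Fx-1.57 Fz3.36
30.66 5.87 r37.9 T-0.50 R5.59 Fx-1.79 Fz5.32
30.99 6.08 r37.9 T-1.37 R5.87 Fx0.14 Fz6.02
31.32 6.29 r38.0 T-1.85 R5.74 Fx1.87 Fz5.74
31.66 6.49 r38.1 T-2.55 R5.36 Fx3.59 Fz4.73
32.00 6.69 r38.1 T-2.95 R5.58 Fx4.92 Fz3.95
32.34 6.90 r38.1 T-3.79 R4.99 Fx5.97 Fz1.89
32.69 7.11 r38.0 T-3.40 R6.43 Fx7.03 Fz1.86
33.04 7.33 r38.0 T-3.41 R7.72 Fx8.38 Fz0.95
33.39 7.55 r38.0 T-2.13 R7.14 Fx7.45 Fz0.10
33.75 7.78 r37.9 T-2.75 R7.29 Fx7.47 Fz-2.20
34.11 8.02 r37.8 T-2.00 R6.36 Fx5.95 Fz-3.00
```

The path fits a circle of radius 37.99 mm with 0.1 mm rms, so the true axis is (+2.76, -1.78) mm from my estimate. The force readings contain settling overshoot. I'll do the return turn on the corrected circle, ending each step with a slow creep before reading.

```bash
cat > spin2.py <<'E'
from wh import *
import json
A0=A.copy(); C=np.array([.00276,-.00178])
def tg(th): return A0+ex*C[0]+ez*C[1]+.038*(np.sin(th)*ex+np.cos(th)*ez)-OUT*ey+.019*tz
def meas(log,th,sg):
    F=bot.current_contact_force();P=bot.current_ee_pos()-(A0+ex*C[0]+ez*C[1]-OUT*ey+.019*tz)
    x,z=P@ex,P[2];ta=np.arctan2(x,z);ta+=2*np.pi*round((th-ta)/2/np.pi)
    er=np.sin(ta)*ex+np.cos(ta)*ez; et=np.cos(ta)*ex-np.sin(ta)*ez
    log.append([bot.current_clock(),th,ta,np.hypot(x,z),-F@et,F@er,F@ey,sg])
    if np.linalg.norm(F)>30: raise SystemExit("force")
def sweep(a,b,n,log,creep=.0015,v=.035):
    sg=np.sign(b-a)
    for th in np.linspace(a,b,n+1)[1:]:
        bot.line_to(tg(th-sg*creep/.038),max_speed=v);meas(log,th,sg*2)
        bot.line_to(tg(th),max_speed=.03);meas(log,th,sg)
def fit(L):
    L=L[np.abs(L[:,7])==1]
    M=np.c_[L[:,7],np.sin(L[:,2]),np.cos(L[:,2])];k,res,_,_=np.linalg.lstsq(M,L[:,4],rcond=None)
    # T = D*sg - G sin(th+phi)
    G=np.hypot(k[1],k[2]);phi=np.arctan2(-k[2],-k[1]);print("D %.2f G %.2f target %.3f rms %.2f"%(k[0],G,(np.pi-phi)%(2*np.pi),np.std(L[:,4]-M@k)))
    return (np.pi-phi)%(2*np.pi)
E
cat > t3.py <<'E'
from spin2 import *
log=[];sweep(8.02,8.02-.285*6,6,log)
L=np.array(log);print(L);json.dump(log,open("log3.json","w"))
E
python3 t3.py
```

```text
[[34.4667  7.735   7.804   0.0379 -0.062   5.6899 -1.0231 -2.    ]
 [34.7167  7.735   7.7712  0.0379 -0.7858  6.7879 -1.4531 -1.    ]
 [35.1333  7.45    7.5113  0.038  -1.0224  6.7777 -2.5695 -2.    ]
 [35.3833  7.45    7.4793  0.0379 -2.1157  5.5978 -2.1343 -1.    ]
 [35.8     7.165   7.2229  0.038  -1.5873  6.4941 -2.4977 -2.    ]
 [36.05    7.165   7.1905  0.038  -3.4242  6.2217 -2.4951 -1.    ]
 [36.4667  6.88    6.9363  0.038  -1.929   6.5663 -2.4447 -2.    ]
 [36.7167  6.88    6.9043  0.038  -3.7281  6.5943 -3.3072 -1.    ]
 [37.1333  6.595   6.6507  0.038  -3.5869  7.0395 -2.8012 -2.    ]
 [37.3833  6.595   6.6189  0.038  -5.0591  6.2677 -2.67   -1.    ]
 [37.8     6.31    6.3633  0.038  -4.4998  6.7007 -3.6775 -2.    ]
 [38.05    6.31    6.3316  0.038  -5.3399  4.7748 -4.354  -1.    ]]
```

Creep readings are smooth and plausible. I'll complete the backward turn.

```bash
cat > t4.py <<'E'
from spin2 import *
log=[];sweep(6.31,6.31-.285*16,16,log)
L=np.array(log);print(L[1::2]);json.dump(log,open("log4.json","w"))
L=np.vstack([np.array(json.load(open("log3.json"))),L])
fit(L)
for s in (1,2): fit(np.where(np.arange(8)==7,np.sign(L)*1.,L)[np.abs(L[:,7])==s])
E
python3 t4.py
```

```text
[[38.7167  6.025   6.0404  0.0379 -4.4862  5.7221 -4.5142 -1.    ]
 [39.3833  5.74    5.7329  0.0379 -4.749   5.3186 -7.6571 -1.    ]
 [40.05    5.455   5.427   0.0379 -3.8695  2.4794 -8.6974 -1.    ]
 [40.7167  5.17    5.1378  0.038  -2.0457 -0.0902 -7.8592 -1.    ]
 [41.3833  4.885   4.8561  0.038  -0.87   -2.4072 -7.9934 -1.    ]
 [42.05    4.6     4.5751  0.038  -0.3062 -3.8749 -7.68   -1.    ]
 [42.7167  4.315   4.2933  0.0379  0.0656 -4.0448 -6.4441 -1.    ]
 [43.3833  4.03    4.0099  0.0379  0.6346 -4.3179 -7.7771 -1.    ]
 [44.05    3.745   3.7272  0.038   0.6337 -5.8613 -6.5161 -1.    ]
 [44.7167  3.46    3.4482  0.038   1.6889 -6.1485 -5.7307 -1.    ]
 [45.3833  3.175   3.1775  0.0381  1.1214 -7.1623 -5.6374 -1.    ]
 [46.05    2.89    2.9191  0.0382  1.5236 -8.4146 -5.776  -1.    ]
 [46.7167  2.605   2.6691  0.0381  0.2119 -5.9161 -4.8698 -1.    ]
 [47.3833  2.32    2.3798  0.0379 -0.8877  0.9197 -4.3924 -1.    ]
 [48.05    2.035   2.0457  0.0379 -3.3186  3.2482 -3.6896 -1.    ]
 [48.7167  1.75    1.7479  0.038   0.8412  1.9561 -1.747  -1.    ]]
D 1.60 G 2.89 target 1.682 rms 0.98
D 1.60 G 2.89 target 1.682 rms 0.98
D 0.07 G 3.35 target 1.857 rms 1.38
```

At-rest readings only bound the torque. Using |T + G sin| ≤ D ≈ 3.3 N as that bound, the target handle angle comes out somewhere in 1.5–2.2 rad. I'll now creep uniformly both ways over that zone to find where the pull changes sign.

```bash
cat > t5.py <<'E'
from spin2 import *
log=[];jv=[]
n=13;d=.0022/.038;a=1.75
for th in list(a+d*np.arange(1,n+1))+list(a+d*np.arange(n-1,-1,-1)):
    sg=1 if len(log)<n else -1
    bot.line_to(tg(th),max_speed=.03);meas(log,th,sg);jv.append(np.linalg.norm(bot.current_joint_vel()))
L=np.array(log);print(np.c_[L,jv]);json.dump(log,open("log5.json","w"))
E
python3 t5.py
```

```text
[[48.9667  1.8079  1.8054  0.038   1.9049  1.2101 -1.6126  1.      0.0029]
 [49.2167  1.8658  1.8674  0.038   2.374   1.6416 -0.9546  1.      0.0034]
 [49.4667  1.9237  1.9297  0.038   2.1456  1.4203 -0.8975  1.      0.002 ]
 [49.7167  1.9816  1.9882  0.038   1.9932  1.1051 -1.0004  1.      0.0015]
 [49.9667  2.0395  2.0469  0.038   2.7672  1.312  -0.1943  1.      0.0028]
 [50.2167  2.0974  2.1031  0.038   1.5412  1.337  -0.0147  1.      0.0033]
 [50.4667  2.1553  2.1602  0.038   2.8227  1.453   0.262   1.      0.0031]
 [50.7167  2.2132  2.218   0.038   3.7103  0.2402 -0.7501  1.      0.0027]
 [50.9667  2.2711  2.2761  0.038   3.0885 -0.3263 -1.1978  1.      0.0034]
 [51.2167  2.3289  2.3333  0.038   3.1819 -0.305  -1.717   1.      0.0034]
 [51.4667  2.3868  2.3912  0.038   4.7417 -0.1047 -2.602   1.      0.0037]
 [51.7167  2.4447  2.4479  0.038   3.5805 -2.184  -2.0287  1.      0.0026]
 [51.9667  2.5026  2.5057  0.038   4.1637 -1.8527 -2.3586  1.      0.0025]
 [52.2167  2.4447  2.4754  0.038   0.0868 -1.078  -3.9006 -1.      0.0025]
 [52.4667  2.3868  2.4103  0.038  -2.0655  0.2591 -4.9497 -1.      0.0026]
 [52.7167  2.3289  2.3405  0.038  -1.2463  0.8702 -4.4435 -1.      0.0021]
 [52.9667  2.2711  2.273   0.038  -0.8365 -0.2329 -5.1376 -1.      0.0031]
 [53.2167  2.2132  2.211   0.038  -1.0012 -0.2972 -4.3581 -1.      0.0027]
 [53.4667  2.1553  2.1507  0.038  -0.018   0.2988 -4.0388 -1.      0.0021]
 [53.7167  2.0974  2.0921  0.038  -0.3412 -0.1095 -3.2578 -1.      0.0016]
 [53.9667  2.0395  2.0327  0.038  -0.3564  1.0804 -2.5661 -1.      0.0033]
 [54.2167  1.9816  1.9758  0.038  -0.6175  0.2075 -2.2699 -1.      0.0024]
 [54.4667  1.9237  1.9167  0.038  -0.6619  0.6834 -3.2694 -1.      0.0024]
 [54.7167  1.8658  1.8598  0.0381 -1.0003  1.0305 -1.4933 -1.      0.0019]
 [54.9667  1.8079  1.8014  0.038  -1.4905  1.0537 -0.1445 -1.      0.0032]
 [55.2167  1.75    1.7433  0.0381 -1.7451  0.9448 -0.5707 -1.      0.0018]]
```

```bash
cat > t6.py <<'E'
from spin2 import *
log=[]
n=10;d=.0024/.038;a=1.75
for th in list(a-d*np.arange(1,n+1))+list(a-d*np.arange(n-1,-1,-1)):
    sg=-1 if len(log)<n else 1
    bot.line_to(tg(th),max_speed=.03);meas(log,th,sg)
L=np.array(log);print(L);json.dump(log,open("log6.json","w"))
E
python3 t6.py
```

```text
[[55.4667  1.6868  1.6798  0.038  -1.4727  2.2863  0.1845 -1.    ]
 [55.7167  1.6237  1.6165  0.0381 -1.5674  2.319  -0.0424 -1.    ]
 [55.9667  1.5605  1.554   0.0381  0.2007  1.0745  0.2957 -1.    ]
 [56.2167  1.4974  1.4907  0.0381 -1.3081  2.0788  0.6722 -1.    ]
 [56.4667  1.4342  1.4272  0.0381 -1.2866  2.0757  0.835  -1.    ]
 [56.7167  1.3711  1.3648  0.0381 -0.7045  3.2554  1.618  -1.    ]
 [56.9667  1.3079  1.3028  0.0381 -0.7423  2.2642  2.1209 -1.    ]
 [57.2167  1.2447  1.2411  0.0381 -2.5766  2.2613  2.8366 -1.    ]
 [57.4667  1.1816  1.179   0.0381 -1.9557  3.336   2.595  -1.    ]
 [57.7167  1.1184  1.1166  0.0381 -1.5437  3.0228  2.2009 -1.    ]
 [57.9667  1.1816  1.1808  0.0381 -0.0877  1.8249  1.8299  1.    ]
 [58.2167  1.2447  1.2488  0.0381 -0.9396  2.2453  1.798   1.    ]
 [58.4667  1.3079  1.3139  0.0381 -0.1336  3.3935  2.5986  1.    ]
 [58.7167  1.3711  1.377   0.038  -0.4918  2.3926  2.3371  1.    ]
 [58.9667  1.4342  1.4399  0.038  -0.1626  3.9513  2.7311  1.    ]
 [59.2167  1.4974  1.5033  0.038   0.2628  4.7832  4.3699  1.    ]
 [59.4667  1.5605  1.5662  0.038   0.4516  3.907   3.3713  1.    ]
 [59.7167  1.6237  1.6302  0.038   0.4678  3.5089  3.7992  1.    ]
 [59.9667  1.6868  1.6945  0.038   0.5125  4.6381  3.9487  1.    ]
 [60.2167  1.75    1.7578  0.038   1.2977  4.0177  3.8538  1.    ]]
```

```bash
python3 - <<'E'
from spin2 import *
from scipy.optimize import least_squares
D=[np.array(json.load(open(f"log{i}.json"))) for i in(3,4,5,6)]
D[2]=np.delete(D[2],[0,13,14],0);D[3]=np.delete(D[3],[10,11],0)
fit(np.vstack(D));fit(np.vstack(D[2:]));fit(D[2]);fit(D[3]);fit(np.vstack(D[:2]))
L=np.vstack(D);L=L[abs(L[:,7])==1]
for g in(2.2,2.6,3):
    s=least_squares(lambda p:p[0]*L[:,7]+g*np.sin(L[:,2]-p[1])-L[:,4],[2,1.7],loss="soft_l1");print(g,s.x)
E
```

```text
D 1.37 G 2.74 target 1.670 rms 0.88
D 1.26 G 2.52 target 1.655 rms 0.79
D 1.74 G 2.70 target 1.692 rms 0.57
D 0.65 G 2.15 target 1.710 rms 0.54
D 1.60 G 2.89 target 1.682 rms 0.98
2.2 [1.355  1.6602]
2.6 [1.3561 1.6737]
3 [1.3484 1.6859]
```

The estimates agree on 1.66–1.77 rad: full turn 1.68, local two-way sweeps 1.69–1.71, sign change 1.77, or about 1.75 after allowing for a small Fz bias. The handle is already there at 1.757, so I'll nudge it slightly, check and hand in.

```bash
python3 - <<'E'
from spin2 import *
bot.line_to(tg(1.73),max_speed=.03);bot.hold(.6)
log=[];meas(log,1.73,1);print(np.array(log),bot.current_opening()*92)
c=bot.read_camera("top");cv2.imwrite("pics/z_top.png",c["pixels"])
c=bot.read_camera("scene");cv2.imwrite("pics/z_scene.png",c["pixels"])
print(bot.current_clock())
E
```

```text
[[61.0667  1.73    1.748   0.0379 -1.1272  4.2976  4.592   1.    ]] 17.59955835546615
61.1667
```

View pics/z_scene.png

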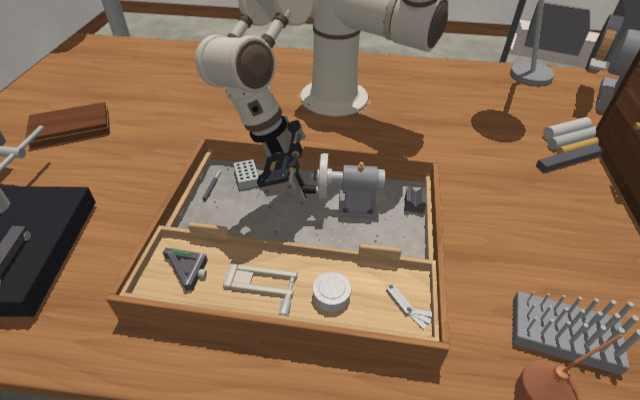

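View pics/z_top.png

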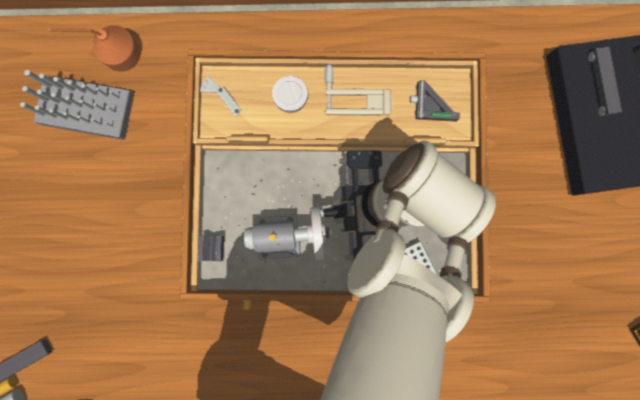

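The tray is fully back (front wall at row 143, as after the push) with its four tools on it. The handle at (335,211) is still gripped, and the other tools are where they were. Handing in.

```bash
python3 -c "
from workcell import bot
bot.job_done()"
```

```text
the job is handed in; nothing more can be done
```

The job is handed in: the tray is fully back and the arm is holding the wheel with its heavy side, as best I could measure it, at the bottom. The exact angle is less certain than I'd like.

**Tray:** I pushed it by its right-hand hand-hold until it met the back stop (the force rose to 11 N). The last pictures show it against the back wall with all four tools on it. The V-block, punch and setup block look undisturbed.

**Wheel:** I turned it by the handle 1.14 turns from the start one way, about one turn back, then crept both ways over the likely zone. The arm is holding the handle still with a 20 N grip at about 1.75 rad, handed in shortly after 61.2 s.

**How sure the angle is:**
- **Agreement:** fits of the pull gave 1.66–1.71 rad. The point where the pull changes sign was 1.77, or about 1.75 by the fits after allowing for a small force-sensor bias. I expect the heavy side to be within roughly 0.1 rad of the bottom.
- **Drag did not match:** I could only read forces at stops, not while moving. The apparent drag was about 1.4 N instead of the stated 3.3 N, with 0.5–1 N scatter around the fits.
- **Pull did match:** its size came out at 2.2–2.9 N, in line with the stated 2.2–3 N.
- **Contrary readings:** two early readings, taken while the wheel was moving in jerks, pointed to about 2.05 rad or more. I gave them little weight.

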